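# Dispense two tins from the gravity-feed rack

## Robot

A 6-joint arm with a two-finger parallel gripper is mounted at the origin on a cart in front of the work surface, level with it; the furniture and walls round the work are solid. World frame = base frame: x ahead of the robot, y to its left, z up, the work surface at z = 0. Lengths are in mm, angles in rad, forces in N, time in s.
With the tool pointing down it reaches from about 400 to 825 mm from the base axis. Payload 7 kg.
Tool frame: the origin (TCP) lies at the very end of the fingers, on their centre line; the grasp point (between the pads) lies 19 mm behind it; z points along the fingers, y is the line along which they close (so a half turn about z gives the same grasp; the last joint's range is limited). The gripper opens to 88 mm and grips with 3 to 60 N. Pads are 19 mm wide; open, the fingers measure 130 mm over their backs; the gripper's body (78 mm by 193 mm) begins 47 mm behind the grasp point.
Start: joints at [-0.959, 0.359, 0.012, 0, -1.224, -0.288], TCP at [214.739, -639.908, 226.561] pointing down, gripper open.
Joint ranges: [-3.07, 3.07], [-1.43, 2.12], [-1.02, 1.25], [-3.03, 1.67], [-3.05, -0], [-3.03, 3.03]. Speed limits (rad/s): [2.39, 2.39, 3.01, 3.14, 3.14, 3.14].

## Interface

Orientations are given as a unit quaternion [x, y, z, w].
In Python, from plant import bot gives the robot as it stands. Calls block until the motion is done:
- bot.move_ptp(position, orientation): joint-space move of the TCP to a pose.
- bot.line_to(position, velocity=150, ori=None): straight line of the TCP; ori=None keeps the orientation; velocity is the mean speed in mm/s.
- bot.move_joints(angles): joint-space move.
- bot.move_gripper(opening, force=None): finger opening in mm; force is the grip in N (None keeps the last); returns when the fingers have stopped.
- bot.pause(seconds).
- bot.solve_ik(position, orientation): joint angles nearest the present ones, or None.
- bot.read_state(): the state.
- bot.camera(name): name is "scene" or "top" or "wrist"; returns the picture (480x640x3 uint8, red, green, blue); there is no depth.
- bot.get_calibration(name): a dict with "fx", "fy", "cx", "cy" (pixels), "distortion" ([k1, k2, p1, p2, k3] as OpenCV has them; the pictures are not rectified), "view" (4x4, takes a point from world to camera coordinates); the wrist camera has in their place "T_tool_cam" (4x4, takes a point from camera to tool coordinates, whose origin is the TCP and whose axes are the flange's). Camera axes: x right, y up, looking along -z (the intrinsics and any distortion apply to the point x, -y, -z); pixel columns grow to the right and rows downward; lengths in mm; the calibration is good to about 2 mm. A picture is of the moment at which its call begins: read the wrist's pose just before it. get_calibration takes no time and is no camera call.
A pose or a line that the arm cannot do raises bot.Unreachable and nothing moves.
- bot.close_job(): hands the job in; it is judged then, once.
The state is a dict: "t": time; "joint_pos": joint angles; "qvel": joint speeds; "tau": joint torques, N m; "tcp_pos": TCP position; "eef_rot": TCP orientation; "contact_force": force on the tool from outside, world axes, zero at the start; "moment": the same for the moment, N m; "width": finger opening in mm; "finger_force": force on a finger pad.
Only numpy, scipy, OpenCV 4.12 (cv2) and the standard library are available. Lean on these libraries where they do the work, as an engineer would, in place of code of your own. Each camera call takes 0.05 s, during which the arm holds its last target. There are 200 camera calls.

## Task

Two of the green-banded tins are wanted in the pick-up tray of their dispenser. With closed fingertips press the black paddle of the dispenser that holds the green tins right down and hold it until one tin has rolled out under the gate into the tray, let the paddle come fully up again so that the next tin rolls down to the gate, then do the same once more for the second tin and leave the paddle up. Touch no tin, leave the other dispenser (red tins) alone and do not shift the small drink cartons standing near.

Things in the scene. Friction and masses are not known exactly. Their poses are not given: they have to be found in the camera images.
- green_dispenser: Fixed steel gravity-feed dispenser with the green-banded tins, lane 296 x 78 mm; which dispenser stands left or right varies. Origin: centre of its underside on the worktop; x level along the lane, the way the tins roll (away from the robot at yaw 0; slope 0.14 rad), z up. Tins queue at the -x end behind a yellow gate flap at x = 0.025; the pick-up tray with a lip is the +x end, x = 0.04 to 0.145.
- green_dispenser_axle (a point): Middle of the axle of that dispenser's rocker, 0.115 m above the worktop at dispenser x = 0.005, running across the lane (along y) between two bearing cheeks that rise to 0.130 m. The rocker's -x end is the black paddle, its +x end carries the gate.
- green_dispenser_paddle (a point): Top centre of that dispenser's black press paddle (36 mm along the lane, 34 across); moves with it. At rest 0.166 m up at dispenser x = -0.061, tilted 0.34 rad with its -x edge the higher; fully pressed 0.120 m up at x = -0.078, tilted 0.26 rad the other way: an arc about the axle, 46 mm down and 17 mm towards -x.
- green_dispenser_lever (a joint): That dispenser's rocker, rad: 0 = paddle up, gate shut; grows as pressed; hard stop at 0.60. Spring: about 3.5 N on the paddle at first, 5 N at the stop. The front tin is let go from about 0.5 on while a finger under the rocker holds the next back; on release the next rolls to the gate. Either roll takes under 1 s.
- red_dispenser: Fixed steel gravity-feed dispenser with the red-banded tins (not to be used), lane 296 x 78 mm; which dispenser stands left or right varies. Origin: centre of its underside on the worktop; x level along the lane, the way the tins roll (away from the robot at yaw 0; slope 0.14 rad), z up. Tins queue at the -x end behind a yellow gate flap at x = 0.025; the pick-up tray with a lip is the +x end, x = 0.04 to 0.145.
- red_dispenser_axle (a point): Middle of the axle of that dispenser's rocker, 0.115 m above the worktop at dispenser x = 0.005, running across the lane (along y) between two bearing cheeks that rise to 0.130 m. The rocker's -x end is the black paddle, its +x end carries the gate.
- red_dispenser_paddle (a point): Top centre of that dispenser's black press paddle (36 mm along the lane, 34 across); moves with it. At rest 0.166 m up at dispenser x = -0.061, tilted 0.34 rad with its -x edge the higher; fully pressed 0.120 m up at x = -0.078, tilted 0.26 rad the other way: an arc about the axle, 46 mm down and 17 mm towards -x.
- red_dispenser_lever (a joint): That dispenser's rocker, rad: 0 = paddle up, gate shut; grows as pressed; hard stop at 0.60. Spring: about 3.5 N on the paddle at first, 5 N at the stop. The front tin is let go from about 0.5 on while a finger under the rocker holds the next back; on release the next rolls to the gate. Either roll takes under 1 s.
- green_dispenser_tray (a point): Middle of the green dispenser's pick-up tray, at the height of the tins' axis; the first tin comes to rest 26 mm beyond it against the lip, the second 26 mm before it.
- green_dispenser_gate (a point): Where the centre of the front tin lies when it waits at the shut gate of the green dispenser.
- green_tin_1: Round steel tin with a green band and white stripes, 52 mm diameter, 62 long, about 0.16 kg, lying across the lane of the green dispenser, number 1 from the gate at the start; origin at its centre, y along its axis; it rolls.
- green_tin_2: Round steel tin with a green band and white stripes, 52 mm diameter, 62 long, about 0.16 kg, lying across the lane of the green dispenser, number 2 from the gate at the start; origin at its centre, y along its axis; it rolls.
- green_tin_3: Round steel tin with a green band and white stripes, 52 mm diameter, 62 long, about 0.16 kg, lying across the lane of the green dispenser, number 3 from the gate at the start; origin at its centre, y along its axis; it rolls.
- red_tin_1: Round steel tin with a red band and white stripes, 52 mm diameter, 62 long, about 0.16 kg, lying across the lane of the red dispenser, number 1 from the gate at the start; origin at its centre, y along its axis; it rolls.
- red_tin_2: Round steel tin with a red band and white stripes, 52 mm diameter, 62 long, about 0.16 kg, lying across the lane of the red dispenser, number 2 from the gate at the start; origin at its centre, y along its axis; it rolls.
- red_tin_3: Round steel tin with a red band and white stripes, 52 mm diameter, 62 long, about 0.16 kg, lying across the lane of the red dispenser, number 3 from the gate at the start; origin at its centre, y along its axis; it rolls.
- carton_a: Small dark drink carton, 27 x 33 x 57 mm, loose on the worktop beside the dispensers, not to be disturbed; origin at the centre of its underside.
- carton_b: Small dark drink carton, 27 x 33 x 57 mm, loose on the worktop beside the dispensers, not to be disturbed; origin at the centre of its underside.
- carton_c: Small dark drink carton, 27 x 33 x 57 mm, loose on the worktop beside the dispensers, not to be disturbed; origin at the centre of its underside.
Things that resemble listed ones, but are neither listed nor needed, are in the scene too. Leave any turquoise look-alike of the green_tin_3 alone.

How it is judged:
By the outcome, as a careful person would: the job done as asked, in the order asked, and still so for the second after the job is handed in, with the robot touching nothing.
It also fails if it takes over 51 s, if anything falls off the work surface, if the arm or the gripper's body presses on something with over 40 N, if the wrist force passes 120 N, or if a joint passes its speed limit or range.

## Working session

There is one attempt and no reset: what is moved stays moved. The work goes in short steps, each a Python script; the robot and the scene stay as the last script left them, time stands still between calls to the robot, and variables do not carry over. Pictures are saved under pics/ and viewed, at most 10 in all, crops included, and the job is handed in when it is done.

```bash
mkdir -p pics; ls; python3 - <<'E'
from plant import bot
import cv2,numpy as np
for n in("scene","top"):
    cv2.imwrite(f"pics/{n}0.png",bot.camera(n)[:,:,::-1])
    c=bot.get_calibration(n);print(n,{k:np.round(v,4).tolist() for k,v in c.items()})
s=bot.read_state();print(s["t"],s["tcp_pos"],s["eef_rot"],s["width"])
E
```

```text
pics
scene {'fx': 576.3039, 'fy': 576.3039, 'cx': 326.2138, 'cy': 242.1569, 'distortion': [-0.1595, 0.0, 0.0, 0.0, 0.0], 'view': [[-0.7409, -0.6713, -0.02, 446.2588], [0.2824, -0.3384, 0.8976, -289.8952], [-0.6093, 0.6595, 0.4403, -748.8983], [0.0, 0.0, 0.0, 1.0]]}
top {'fx': 613.2389, 'fy': 613.2389, 'cx': 306.0998, 'cy': 239.3901, 'distortion': [0.0049, 0.0, 0.0, 0.0, 0.0], 'view': [[0.0172, -0.9998, -0.0028, -69.5115], [0.994, 0.0168, 0.1084, -620.1175], [-0.1083, -0.0046, 0.9941, -1461.5174], [0.0, 0.0, 0.0, 1.0]]}
0.1 [ 214.59036408 -639.51219232  225.72993751] [-1.61142097e-01  9.86930933e-01  7.18413133e-04 -2.03528865e-04] 87.66703873188699
```

View pics/top0.png

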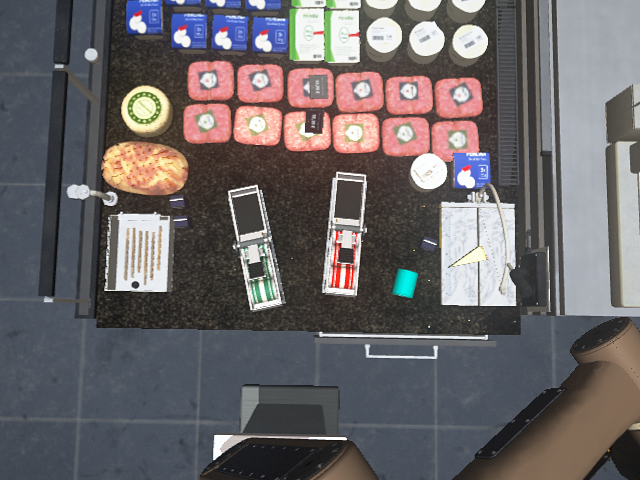

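View pics/scene0.png

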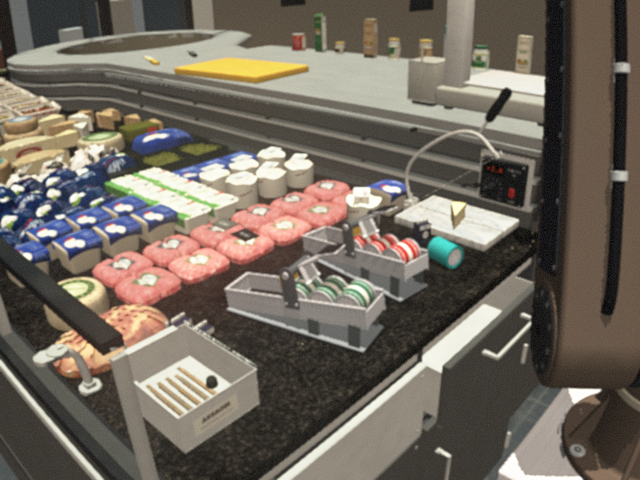

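The top view shows two dispensers. The left one, at about (257,247), has green-banded tins, and the right one, at about (345,235), has red. The turquoise look-alike lies loose at (405,283), and the cartons are at (178,202), (181,220) and (430,243). The left dispenser fits the description, so I'll confirm it in a crop.

```bash
cat > h.py <<'E'
from plant import bot
import cv2,numpy as np
def ray(n,uv):
    c=bot.get_calibration(n);K=np.array([[c["fx"],0,c["cx"]],[0,c["fy"],c["cy"]],[0,0,1]])
    p=cv2.undistortPoints(np.float64(uv).reshape(1,1,2),K,np.array(c["distortion"])).ravel()
    V=np.array(c["view"]);R=V[:3,:3];return -R.T@V[:3,3],R.T@np.array([p[0],-p[1],-1])
def onz(n,uv,z):
    o,d=ray(n,uv);return o+d*(z-o[2])/d[2]
def proj(n,P):
    c=bot.get_calibration(n);K=np.array([[c["fx"],0,c["cx"]],[0,c["fy"],c["cy"]],[0,0,1]])
    V=np.array(c["view"]);q=V[:3,:3]@np.array(P)+V[:3,3]
    return cv2.projectPoints(np.array([[q[0],-q[1],-q[2]]]),np.zeros(3),np.zeros(3),K,np.array(c["distortion"]))[0].ravel()
E
python3 - <<'E'
from h import *
im=cv2.imread("pics/top0.png")
cv2.imwrite("pics/c1.png",cv2.resize(im[175:320,160:310],None,fx=4,fy=4,interpolation=cv2.INTER_CUBIC))
g=im[235:300,235:285].max(2)
m=(g<45).astype(np.uint8)
n,l,s,c=cv2.connectedComponentsWithStats(m)
for i in range(1,n):
    if s[i,4]>25: print(s[i],c[i]+[235,235],onz("top",c[i]+[235,235],166))
E
```

```text
[37  0  6 13 33] [274.06060606 241.27272727] [601.37736685  11.51807533 166.        ]
```

View pics/c1.png

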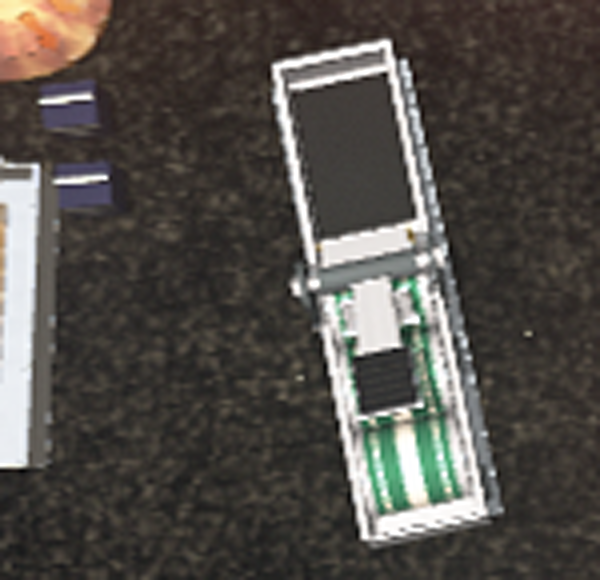

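The crop confirms green bands with white stripes. The paddle centre is at crop (388,382), which is pixel (257,270.4). The axle cheeks are at crop (302,285) and (437,258), and no carton is within reach of the paddle.

```bash
python3 - <<'E'
from h import *
f=lambda u,v:(160+u/4-.4,175+v/4-.4)
P=onz("top",f(388,382),166);L=onz("top",f(302,285),128);R=onz("top",f(437,258),128)
A=(L+R)/2;print(P,L,R,A)
d=(A-P)[:2];print("dist",np.linalg.norm(d),"yaw",np.arctan2(d[1],d[0]))
c=(L-R)[:2];print("cheek",np.linalg.norm(c),"yaw",np.arctan2(-c[0],c[1]))
a=onz("top",f(362,543),95);b=onz("top",f(275,63),62);e=onz("top",f(494,515),95);g=onz("top",f(388,42),62)
for q,w in((a,b),(e,g)): 
    d=(w-q)[:2];print("wall",q,w,np.linalg.norm(d),np.arctan2(d[1],d[0]))
print(proj("scene",P),proj("scene",L),proj("scene",R))
s=cv2.imread("pics/scene0.png");cv2.imwrite("pics/c2.png",cv2.resize(s[225:355,220:400],None,fx=4,fy=4,interpolation=cv2.INTER_CUBIC))
E
```

```text
[536.69756943  48.6271565  166.        ] [593.36703798 102.3230647  128.        ] [610.15447071  25.70175347 128.        ] [601.76075434  64.01240908 128.        ]
dist 66.85749044018048 yaw 0.23220109624466198
cheek 78.4387865316462 yaw 0.21568799881637893
wall [447.57212292  67.21599333  95.        ] [733.97413654 130.58299584  62.        ] 293.3282980044377 0.21774413881520757
wall [464.94441338  -8.62090802  95.        ] [747.97921277  62.74377137  62.        ] 291.89315704906 0.24699271136093098
[333.7178568  245.59705237] [288.49709315 266.70907151] [312.10875761 248.43210622]
```

View pics/c2.png

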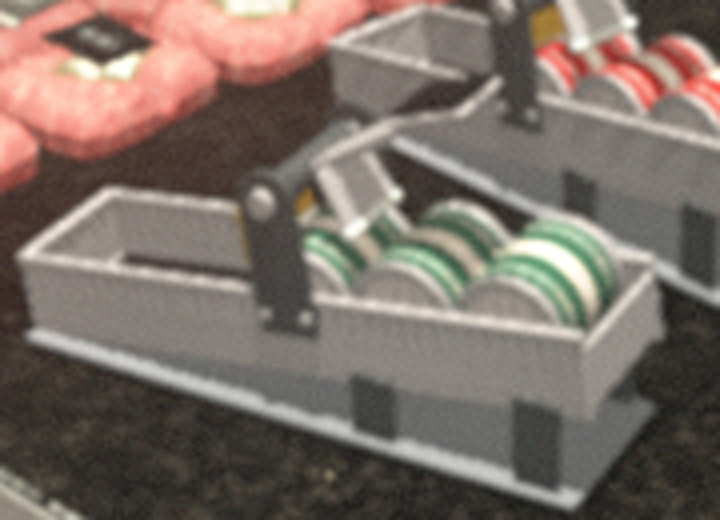

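The scene prediction for the paddle disagrees with the plate visible at about (309,272), though the paddle is nearly edge-on from that view. I'll close the gripper, hover high, and check with the wrist camera before pressing.

```bash
cat >> h.py <<'E'
def q(psi): return [-np.sin(psi/2),np.cos(psi/2),0,0]
from scipy.spatial.transform import Rotation as Ro
def wproj(st,P):
    c=bot.get_calibration("wrist");T=np.eye(4);T[:3,:3]=Ro.from_quat(st["eef_rot"]).as_matrix();T[:3,3]=st["tcp_pos"]
    M=np.linalg.inv(T@np.array(c["T_tool_cam"]));K=np.array([[c["fx"],0,c["cx"]],[0,c["fy"],c["cy"]],[0,0,1]])
    p=(M[:3,:3]@np.array(P)+M[:3,3]);return cv2.projectPoints((p*[1,-1,-1]).reshape(1,3),np.zeros(3),np.zeros(3),K,np.array(c["distortion"]))[0].ravel()
E
python3 - <<'E'
from h import *
bot.move_gripper(0,20)
bot.line_to([214.7,-639.9,330],velocity=200)
bot.move_ptp([500,35,330],q(.225))
s=bot.read_state();im=bot.camera("wrist")[:,:,::-1];cv2.imwrite("pics/w1.png",im)
print(s["t"],s["tcp_pos"],s["contact_force"],s["width"],np.round(bot.get_calibration("wrist")["T_tool_cam"],2).tolist())
print("P",wproj(s,[536.7,48.6,166]),"axle",wproj(s,[601.8,64,128]),wproj(s,[593.4,102.3,128]),wproj(s,[610.2,25.7,128]))
E
```

```text
4.7833 [500.12606677  34.4924119  329.956361  ] [ 0.35876317 -0.03098136  0.54099659] 0.3237692180339684 [[0.0, 0.96, 0.29, 77.81], [1.0, 0.0, -0.0, -0.64], [-0.0, 0.29, -0.96, -157.39], [0.0, 0.0, 0.0, 1.0]]
P [327.86445401 258.53282652] axle [327.46190461 300.22479441] [360.14802916 300.45184444] [294.75055734 299.97817291]
```

View pics/w1.png

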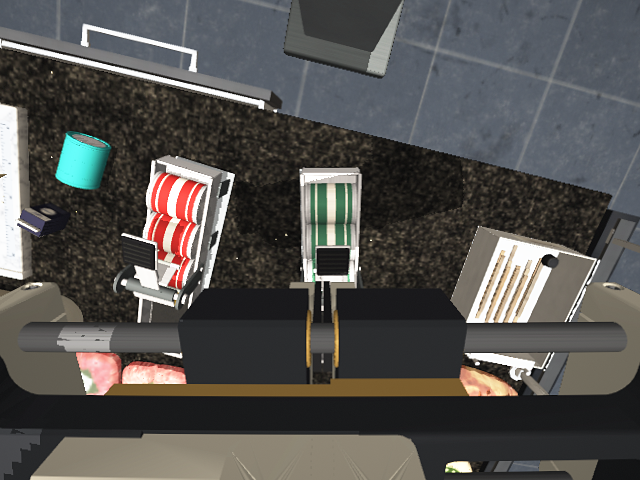

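In the wrist view the green paddle is at (333,261), against a prediction of (328,258). That confirms the paddle to about 5 mm, a few mm further to +y, and the yaw is right. I'll shift halfway, descend to just above the paddle, and look again.

```bash
python3 - <<'E'
from h import *
psi=.225;n=np.array([-np.sin(psi),np.cos(psi),0])
P=np.array([536.7,48.6,0])+3*n
bot.line_to(list(P+[0,0,195]),velocity=150,ori=q(psi))
s=bot.read_state();im=bot.camera("wrist")[:,:,::-1]
cv2.imwrite("pics/w2.png",cv2.resize(im[140:380,200:460],None,fx=2.5,fy=2.5,interpolation=cv2.INTER_CUBIC))
print(s["t"],s["tcp_pos"],s["contact_force"])
for k in(0,3,6):print("P",wproj(s,np.array([536.7,48.6,166])+k*n))
print("tcp",wproj(s,s["tcp_pos"]))
t=bot.camera("top")[:,:,::-1];cv2.imwrite("pics/t2.png",t)
E
```

```text
5.925 [536.43769492  51.56865079 195.87142411] [ 0.40385168  0.25743001 -0.46596268]
P [317.96855328 273.07990512]
P [322.89959806 273.07964791]
P [327.83051135 273.0791534 ]
tcp [322.99766489 295.77970747]
```

View pics/w2.png

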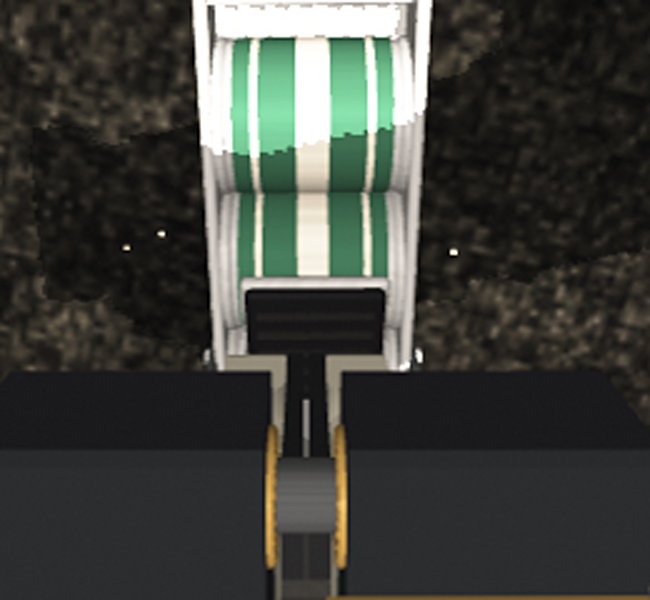

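The paddle spans crop 245–385, so its centre is at pixel 326, and the fingers are at about 322.5. It needs another 2 mm to +y. Now the first press, along the arc and with force monitoring.

```bash
cat >> h.py <<'E'
psi=.225;u=np.array([np.cos(psi),np.sin(psi),0]);n=np.array([-np.sin(psi),np.cos(psi),0])
P0=np.array([536.7,48.6,0])+5*n; AX=P0+66*u+[0,0,115]
def at(th,dz=0):
    a=.658-th;return list(AX-83.4*np.cos(a)*u+[0,0,83.4*np.sin(a)+9.5*abs(np.tan(.34-th))+dz])
def press():
    bot.line_to(at(0,10),velocity=80)
    for th,dz in[(.1,0),(.2,0),(.3,0),(.4,0),(.5,0),(.56,0),(.6,0),(.6,-1.5),(.6,-3),(.6,-4.5),(.6,-6)]:
        bot.line_to(at(th,dz),velocity=70);bot.pause(.08)
        s=bot.read_state();F=s["contact_force"];print(th,dz,round(s["t"],2),np.round(s["tcp_pos"],1),np.round(F,1))
        if F[2]>14:break
def release():
    for th in(.4,.2,0):bot.line_to(at(th,0),velocity=90)
    bot.line_to(at(0,25),velocity=120)
E
python3 - <<'E'
from h import *
s=bot.read_state()
print("pred edge row (253 seen)",wproj(s,P0-17*u+[0,0,172]))
press();bot.pause(1.2)
cv2.imwrite("pics/t3.png",bot.camera("top")[:,:,::-1]);cv2.imwrite("pics/s3.png",bot.camera("scene")[:,:,::-1])
print(bot.read_state()["contact_force"])
a=cv2.imread("pics/t3.png")[170:320,200:310];b=cv2.imread("pics/s3.png")[225:355,220:400]
f=lambda i:cv2.resize(i,(400,480),interpolation=cv2.INTER_CUBIC)
cv2.imwrite("pics/v3.png",np.hstack([f(a),f(b)]))
E
```

```text
pred edge row (253 seen) [326.35589397 249.58073521]
0.1 0 6.88 [531.1  52.4 161.5] [ 0.7 -0.3 -0. ]
0.2 0 7.24 [526.7  51.4 153. ] [-0.1 -0.8 -0.5]
0.3 0 7.61 [523.6  50.8 144.5] [-0.3  0.2 -0.3]
0.4 0 7.96 [521.1  50.2 136.8] [ 0.3 -0.1  0.8]
0.5 0 8.3 [519.8  49.9 130.1] [-0.2 -0.9  4.2]
0.56 0 8.63 [519.1  49.7 125.6] [-0.9  1.2  4.7]
0.6 0 8.97 [518.8  49.6 122.5] [-0.6 -0.2  3.3]
0.6 -1.5 9.3 [518.7  49.6 120.9] [-2.5 -0.2  5.6]
0.6 -3 9.63 [518.7  49.5 119.8] [-3.2  0.   9.3]
0.6 -4.5 9.97 [518.8  49.5 119.2] [-6.4 -0.3 17.3]
[-6.77799299  0.02790017 17.14714564]
```

View pics/v3.png

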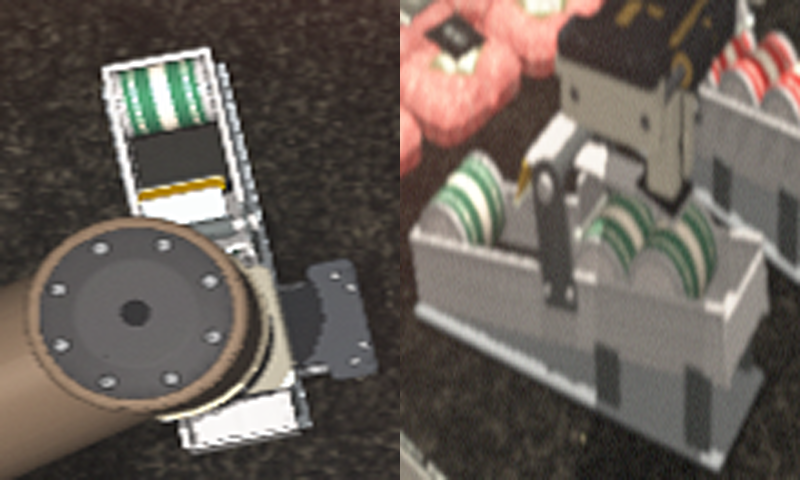

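One tin is in the tray, at crop (165,95) in the top view and (470,200) in the scene view, and the gate is lifted. I'll release, let the queue roll down, and check with the wrist camera.

```bash
python3 - <<'E'
from h import *
for th in(.4,.2,0):
    bot.line_to(at(th,0),velocity=90);print(np.round(bot.read_state()["contact_force"],1))
bot.line_to(at(0,27),velocity=120);bot.pause(1)
s=bot.read_state();print(s["t"],s["contact_force"])
w=bot.camera("wrist")[140:380,200:460,::-1];b=bot.camera("scene")[225:355,220:400,::-1]
f=lambda i:cv2.resize(i,(400,480),interpolation=cv2.INTER_CUBIC)
cv2.imwrite("pics/v4.png",np.hstack([f(w),f(b)]))
E
```

```text
[-1.5 -0.3  4.6]
[-0.7 -0.1  6.7]
[1.  0.4 0.6]
13.7083 [ 0.66953067  0.05245282 -0.369285  ]
```

View pics/v4.png

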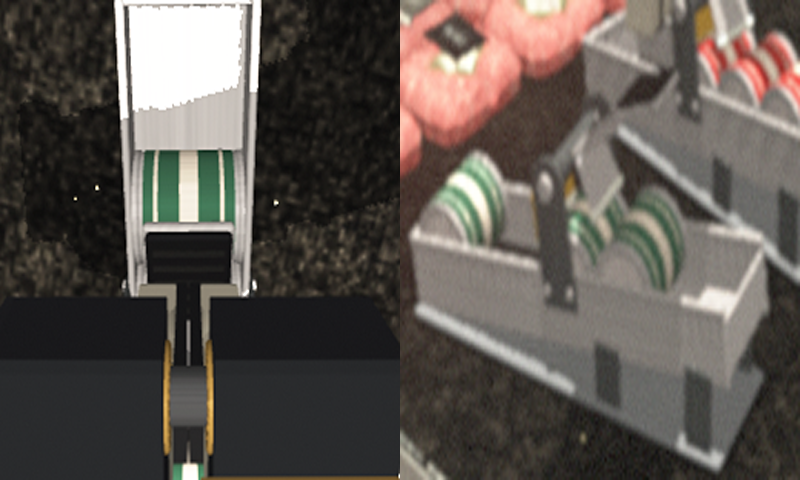

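The paddle is up, at wrist crop (189,258). The queue has rolled forward, one tin is in the tray and two are behind the gate. Now the second press, then retreat and check.

```bash
python3 - <<'E'
from h import *
press();bot.pause(1.2);release()
bot.line_to(at(0,170),velocity=200);bot.pause(.6)
s=bot.read_state();print(s["t"],s["contact_force"])
a=bot.camera("top")[170:320,130:310,::-1];b=bot.camera("scene")[225:355,220:400,::-1]
f=lambda i:cv2.resize(i,(400,400),interpolation=cv2.INTER_CUBIC)
cv2.imwrite("pics/v5.png",np.hstack([f(a),f(b)]))
E
```

```text
0.1 0 14.67 [531.   52.4 161.6] [-0.5  0.   0.2]
0.2 0 15.03 [527.1  51.5 153.3] [-0.6 -0.8  0.4]
0.3 0 15.4 [523.8  50.8 144.7] [-0.2  1.1  0.1]
0.4 0 15.75 [521.1  50.2 136.8] [-0.7  0.6 -0.5]
0.5 0 16.09 [519.8  49.8 130.1] [-1.8  0.2  4.6]
0.56 0 16.43 [519.1  49.7 125.6] [-1.5 -0.7  4.3]
0.6 0 16.76 [518.8  49.6 122.5] [-2.2 -0.4  5.3]
0.6 -1.5 17.09 [518.7  49.6 120.9] [-3.  -1.2  5. ]
0.6 -3 17.43 [518.7  49.6 119.8] [-3.2 -0.8  8.1]
0.6 -4.5 17.76 [518.8  49.5 119.2] [-6.   0.3 16.8]
21.8583 [-0.57288587 -0.60099334 -0.02609732]
```

View pics/v5.png

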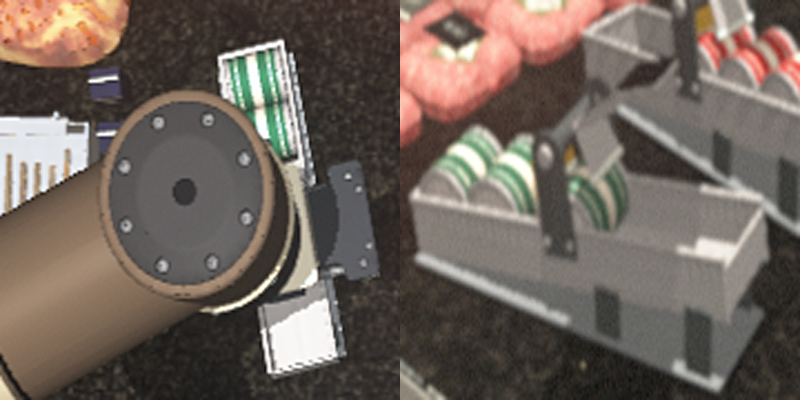

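Two tins now lie in the tray, at top crop (250,75) and (272,130). The third waits at the gate and the paddle is up, so I'm handing in.

```bash
python3 -c "
from plant import bot
print(bot.close_job())"
```

```text
the job is handed in; nothing more can be done
None
```

Job handed in at about 22 s: two green tins are in the pick-up tray, the third waits at the shut gate and the paddle is up. I saw no contact with the red dispenser or the cartons, though I made no separate check of the cartons afterwards.

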